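# Tip the clipper guards into their tub

### The job

Pick up the steel tray by its handle and tip the three clean clipper guards off its open end into the tub that already holds a guard (not the one with the tin), with the tray's lip held low over that tub and without touching the guards. Then set the empty tray down flat on the worktop and let go; leave the tubs where they stand, the tin in its tub and everything else undisturbed.

Things in the scene. Friction and masses are not known exactly. Their poses are not given: they have to be found in the camera images.
- tray: loose steel tray, 134 long (x from -65 to +69) x 100 wide (y), floor 3 thick, side and rear walls 25 high over its underside and 4 thick, open at its front (+x) end; grey handle at the rear. Origin on the underside, near the middle (z = 0 on the worktop); x points to the open front, z up. About 0.22 kg (sizes in mm)
- tray_grip (a point): point on the tray's handle to grip. The handle is a flat bar 10 thick, 34 wide (along tray y), 76 long, that rises from the rear wall (tray x -63, z 16) and leans back, away from the tray, 0.6 rad from the tray's z; this point is in the middle of the bar, 55 along it, at tray x -94, z +61; 21 of the bar is left beyond it. Axes as the tray's (sizes in mm)
- tray_lip (a point): middle of the tray's open front edge, on the top of its floor (tray x +69, z +3) (sizes in mm)
- guard_1: loose on the tray at the start: clipper guard (black plastic comb attachment, a chunky block 36 x 26 x 18 high with comb teeth on top), origin at the centre of its underside, x along its 36 side, z up (sizes in mm)
- guard_2: loose on the tray at the start: clipper guard (black plastic comb attachment, a chunky block 36 x 26 x 18 high with comb teeth on top), origin at the centre of its underside, x along its 36 side, z up (sizes in mm)
- guard_3: loose on the tray at the start: clipper guard (black plastic comb attachment, a chunky block 36 x 26 x 18 high with comb teeth on top), origin at the centre of its underside, x along its 36 side, z up (sizes in mm)
- tub_a: one of two alike white open tubs, 150 (x) x 130 (y) x 70 high outside, walls and floor 5 thick, origin under its centre, z up; loose, 0.5 kg (sizes in mm)
- tub_b: one of two alike white open tubs, 150 (x) x 130 (y) x 70 high outside, walls and floor 5 thick, origin under its centre, z up; loose, 0.5 kg (sizes in mm)
- guard_in_tub: lies in one of the two tubs: clipper guard (black plastic comb attachment, a chunky block 36 x 26 x 18 high with comb teeth on top), origin at the centre of its underside, x along its 36 side, z up (sizes in mm)
- tin: round dark metal tin, 52 diameter, 22 high, lies in the other tub, origin at the centre of its underside (sizes in mm)
- clipper: bystander: black hair clipper lying on its side, 190 x 44 x 36, origin under its centre (sizes in mm)
- tape_roll: bystander: black roll of tape lying flat, 80 diameter, 38 high, origin under its centre (sizes in mm)
- oil_bottle: bystander: small bottle, 36 diameter, 75 high, origin under its centre (sizes in mm)
- comb_jar: bystander: glass jar with combs in it, 90 diameter, about 145 high with the combs, origin under its centre (sizes in mm)
- spray_can: bystander: spray can, 56 diameter, 150 high, origin under its centre (sizes in mm)
There are look-alikes about, which are no part of the job. What is shaped like the tray but pink or purple is not meant.

How it is judged (in metres and radians):
On the way, in this order (a step that is already met when the one before it is completed fails the run):
1. the tray is lifted off the worktop, level, with the three guards on it (height (world z) of tray above 0.03 m and angle between tray's own z axis and vertical below 0.3 rad and distance between each of guard_1, guard_2, guard_3 and tray below 0.09 m), for 0.2 s.
2. the tray is tipped by more than 20 degrees with its lip over the tub that holds a guard (angle between tray's own z axis and vertical above 0.35 rad and ((x of tray_lip in the frame of tub_a between -0.08 and 0.08 m and y of tray_lip in the frame of tub_a between -0.07 and 0.07 m and x of guard_in_tub in the frame of tub_a between -0.072 and 0.072 m and y of guard_in_tub in the frame of tub_a between -0.062 and 0.062 m and z of guard_in_tub in the frame of tub_a between 0 and 0.065 m) or (x of tray_lip in the frame of tub_b between -0.08 and 0.08 m and y of tray_lip in the frame of tub_b between -0.07 and 0.07 m and x of guard_in_tub in the frame of tub_b between -0.072 and 0.072 m and y of guard_in_tub in the frame of tub_b between -0.062 and 0.062 m and z of guard_in_tub in the frame of tub_b between 0 and 0.065 m))), for 0.1 s.
At the end, for the whole second after the job is handed in: All three guards and the guard that was there lie within the walls and below the rim (origin under 65 mm above the tub's underside) of one tub, the tin is in the other tub, both tubs stand flat, and the tray stands flat on the worktop (within 8 mm and 0.08 rad), all at rest (((x of guard_1 in the frame of tub_a between -0.072 and 0.072 m and y of guard_1 in the frame of tub_a between -0.062 and 0.062 m and z of guard_1 in the frame of tub_a between 0 and 0.065 m and x of guard_2 in the frame of tub_a between -0.072 and 0.072 m and y of guard_2 in the frame of tub_a between -0.062 and 0.062 m and z of guard_2 in the frame of tub_a between 0 and 0.065 m and x of guard_3 in the frame of tub_a between -0.072 and 0.072 m and y of guard_3 in the frame of tub_a between -0.062 and 0.062 m and z of guard_3 in the frame of tub_a between 0 and 0.065 m and x of guard_in_tub in the frame of tub_a between -0.072 and 0.072 m and y of guard_in_tub in the frame of tub_a between -0.062 and 0.062 m and z of guard_in_tub in the frame of tub_a between 0 and 0.065 m) or (x of guard_1 in the frame of tub_b between -0.072 and 0.072 m and y of guard_1 in the frame of tub_b between -0.062 and 0.062 m and z of guard_1 in the frame of tub_b between 0 and 0.065 m and x of guard_2 in the frame of tub_b between -0.072 and 0.072 m and y of guard_2 in the frame of tub_b between -0.062 and 0.062 m and z of guard_2 in the frame of tub_b between 0 and 0.065 m and x of guard_3 in the frame of tub_b between -0.072 and 0.072 m and y of guard_3 in the frame of tub_b between -0.062 and 0.062 m and z of guard_3 in the frame of tub_b between 0 and 0.065 m and x of guard_in_tub in the frame of tub_b between -0.072 and 0.072 m and y of guard_in_tub in the frame of tub_b between -0.062 and 0.062 m and z of guard_in_tub in the frame of tub_b between 0 and 0.065 m)) and ((x of tin in the frame of tub_a between -0.072 and 0.072 m and y of tin in the frame of tub_a between -0.062 and 0.062 m and z of tin in the frame of tub_a between 0 and 0.065 m and not (x of guard_in_tub in the frame of tub_a between -0.072 and 0.072 m and y of guard_in_tub in the frame of tub_a between -0.062 and 0.062 m and z of guard_in_tub in the frame of tub_a between 0 and 0.065 m)) or (x of tin in the frame of tub_b between -0.072 and 0.072 m and y of tin in the frame of tub_b between -0.062 and 0.062 m and z of tin in the frame of tub_b between 0 and 0.065 m and not (x of guard_in_tub in the frame of tub_b between -0.072 and 0.072 m and y of guard_in_tub in the frame of tub_b between -0.062 and 0.062 m and z of guard_in_tub in the frame of tub_b between 0 and 0.065 m))) and height (world z) of tray between -0.004 and 0.008 m and angle between tray's own z axis and vertical below 0.08 rad and linear speed of each of tray, guard_1, guard_2, guard_3 below 0.02 m/s and angle between each of tub_a, tub_b's own z axis and vertical below 0.05 rad); the robot touches nothing.
It fails at once if a guard is touched by the fingers (contact force between any of guard_1, guard_2, guard_3, guard_in_tub and the fingers above 0.3 N).
It fails at once if guards are dropped from a height: the tray tipped more than 30 degrees with its lip more than 85 mm above the tubs' rims (angle between tray's own z axis and vertical above 0.52 rad and height (world z) of tray_lip above 0.155 m).
It fails at once if a tub is pushed more than 40 mm from its place (distance of any of tub_a, tub_b from where it was at the start of the episode above 0.04 m).
It fails at once if a bystander is moved more than 30 mm (distance of any of clipper, tape_roll, oil_bottle, comb_jar, spray_can from where it was at the start of the episode above 0.03 m).
It also fails if it takes over 58 s, if anything falls off the work surface, if the arm or the gripper's body presses on something with over 40 N, if the wrist force passes 120 N, or if a joint passes its speed limit or range.

### The arm

A 6-joint arm with a two-finger parallel gripper is mounted at the origin on the work surface. World frame = base frame: x ahead of the robot, y to its left, z up, the work surface at z = 0. Lengths are in mm, angles in rad, forces in N, time in s.
With the tool pointing down it reaches from about 350 to 925 mm from the base axis. Payload 6.4 kg.
Tool frame: the origin (TCP) lies on the centre line of the jaws, within the pads' length; the fingertips stand 22 mm ahead of it and the grasp point (between the pads) lies 3 mm ahead of it; z points along the fingers, y is the line along which they close (so a half turn about z gives the same grasp; the last joint's range is limited). The gripper opens to 94 mm and grips with 3 to 60 N. Pads are 16 mm wide; open, the fingers measure 119 mm over their backs; the gripper's body (75 mm by 177 mm) begins 78 mm behind the grasp point.
Start: joints at [-1.351, 0.245, 1.558, -0, 1.339, -0.174], TCP at [249.411, -600.257, 196.355] pointing down, gripper open.
Joint ranges: [-3.13, 3.13], [-1.02, 2.26], [0.13, 2.54], [-0.95, 4.09], [0.21, 2.88], [-2.74, 2.74]. Speed limits (rad/s): [2.57, 2.57, 3.14, 3.14, 3.14, 3.14].

### API

Orientations are given as a rotation vector (axis times angle).
In Python, from rig import r gives the robot as it stands. The module is installed in compiled form; this text tells all that it offers.
- The arm moves only by the tool jog_arm, never from a script. Its argument "motion" is a list that holds one entry, the list of rows, each a list of 7 numbers: the opening, from -1 (shut) to 1 (fully open), then the shift along the tool's x, y, z in mm, then the turn, a rotation vector about the tool's x, y, z in rad. A call has exactly 5 rows; each row shifts and turns the commanded pose from where the row before left it, along the tool's axes as they then stand; what a row does not reach is not made up. A row lasts 1/12 s, in which the tool goes at most 41.7 mm and 7.16 degrees, less where a joint would pass 70% of its speed; a pose out of reach is approached as far as the arm can. A call with a gripper value outside its range is refused whole. The fingers move at their own pace and stop on an object; "force" is the grip in N (left out, the last holds). Time passes only in rows, so rows that do not move let the fingers close, or fill a call up. It gives the time, the measured TCP pose, the force, the opening and the grip force at its end, in the units of the state.
- r.observe(): the state, without advancing time (a new reading comes with each control period).
- r.grab_frame(name): name is "side" or "top" or "wrist"; returns (picture, depth): 400x640x3 uint8, blue, green, red; 400x640 float32, mm along the optical axis (not along the pixel's ray), 0 where there is no reading.
- r.camera_model(name): a dict with "vfov" (degrees; the focal length in pixels is half the picture's height over the tangent of half this angle, whatever the lens; pixels are square), "cx", "cy" (the principal point, pixels), "eye" and "attitude" of the camera in the world. Camera axes: x right, y down, z forward; pixel columns grow to the right and rows downward; lengths in mm; the calibration is good to about 2 mm. A picture is of the moment at which its call begins: read the wrist's pose just before it. camera_model takes no time and is no camera call; for the wrist camera it gives the pose at the moment of the call.
- r.close_job(): hands the job in; it is judged then, once.
The state is a dict: "clock": time; "q": joint angles; "qd": joint speeds; "effort": joint torques, N m; "position": TCP position; "orientation": TCP orientation; "contact_force": force on the tool from outside, world axes, zero at the start; "moment": the same for the moment, N m; "finger_gap": finger opening in mm; "grip_force": force on a finger pad.
Only numpy, scipy, OpenCV 4.12 (cv2) and the standard library are available. Lean on these libraries where they do the work, as an engineer would, in place of code of your own. Each camera call takes 0.05 s, during which the arm holds its last target. There are 200 camera calls.

## Working session

There is one attempt and no reset: what is moved stays moved. The work goes in short steps, Python scripts to look and compute and a tool call to move; the robot and the scene stay as the last step left them, time stands still between calls to the robot, and variables do not carry over. Pictures are saved under pics/ and viewed, at most 10 in all, crops included, and the job is handed in when it is done.

Besides the shell and the picture viewer there is one more tool, called by a JSON object that holds its "name" and its "arguments". jog_arm: Moves the arm, as the interface text tells. Its arguments: {"type":"object","properties":{"motion":{"type":"array","items":{"type":"array","items":{"type":"array","items":{"type":"number"}}}},"force":{"type":"number"}},"required":["motion"]}

```bash
mkdir -p pics; cat > h.py <<'E'
import numpy as np,cv2
from scipy.spatial.transform import Rotation as R
from rig import r
def cam(n):
    m=r.camera_model(n); f=200/np.tan(np.radians(m['vfov'])/2)
    a=np.array(m['attitude'],float)
    A=a if a.shape==(3,3) else R.from_rotvec(a).as_matrix()
    return f,m['cx'],m['cy'],np.array(m['eye'],float),A
def pts(n,d):
    f,cx,cy,e,A=cam(n); v,u=np.mgrid[0:400,0:640]
    return np.stack([(u-cx)/f*d,(v-cy)/f*d,d],-1)@A.T+e
def ray(n,u,v,z):
    f,cx,cy,e,A=cam(n); k=A@np.array([(u-cx)/f,(v-cy)/f,1]); return e+k*(z-e[2])/k[2]
E
python3 - <<'E'
from h import *
print(r.observe())
for n in('top','side'):
    print(n,r.camera_model(n))
    p,d=r.grab_frame(n); cv2.imwrite(f'pics/{n}0.png',p); np.savez(f'{n}0.npz',p=p,d=d)
E
```

```text
{'clock': 0.0, 'q': array([-1.35109556e+00,  2.45826407e-01,  1.55898579e+00, -3.62836357e-05,
        1.33868705e+00, -1.74125118e-01]), 'qd': array([9.82781186e-04, 2.16138573e-04, 3.22234965e-04, 8.46913849e-05,
       7.87896365e-05, 1.92291802e-04]), 'effort': array([ 2.35584237e-03, -4.15832627e+01, -3.14599979e+01,  6.86111930e-02,
        3.31973133e-02, -1.44372948e-04]), 'position': array([ 249.26668928, -599.64506607,  195.25266111]), 'orientation': array([-3.07901099e+00, -6.14270338e-01,  1.23604427e-04]), 'contact_force': array([0.27920892, 0.45457348, 0.06094238]), 'moment': array([ 0.0027703 ,  0.00867107, -0.00049644]), 'grip_force': 0.0, 'finger_gap': 93.83753481270585}
top {'vfov': 56.33691214288236, 'cx': 319.86561630801253, 'cy': 205.07878213755794, 'eye': array([335.65087322,  -2.74186717, 891.89215894]), 'attitude': array([-2.12569487,  2.11194712, -0.16728354])}
side {'vfov': 50.048866862996576, 'cx': 320.2978842281846, 'cy': 204.0937848487966, 'eye': array([311.28616473, 790.3222933 , 966.78742695]), 'attitude': array([-0.31332617,  2.84889393, -1.08912278])}
```

View pics/top0.png

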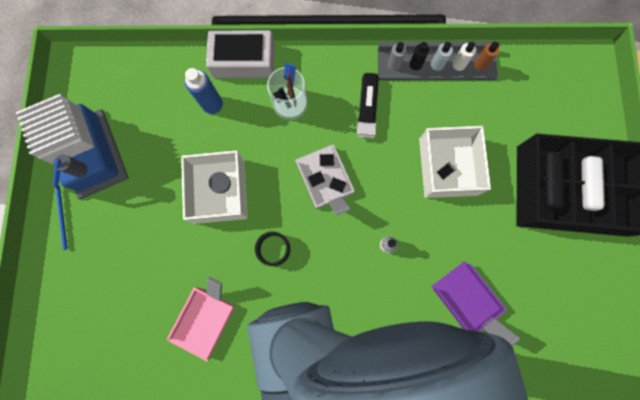

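View pics/side0.png

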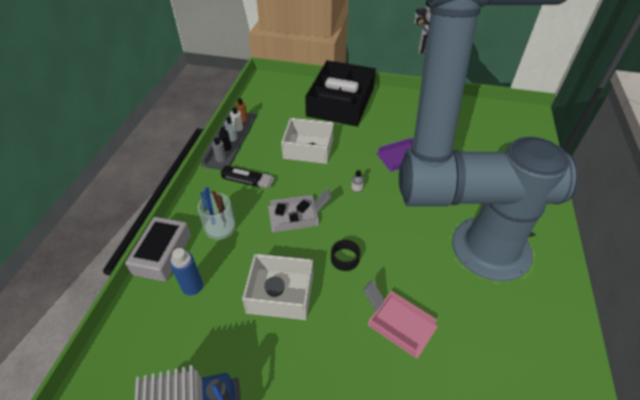

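The top view shows three tray shapes: the grey-white one with three black guards (325,180), a pink one (200,323) and a purple one (470,295). Only the first is steel and carries guards, so that's the tray. The right tub (455,160) holds a guard (446,171). The left tub (213,187) holds the tin (220,182).

```bash
python3 - <<'E'
from h import *
D=np.load('top0.npz');p,d=D['p'],D['d'];P=pts('top',d)
cv2.imwrite('pics/crop.png',cv2.resize(p[110:230,280:500],None,fx=3.5,fy=3.5,interpolation=cv2.INTER_CUBIC))
hsv=cv2.cvtColor(p,cv2.COLOR_BGR2HSV)
print('table z',np.median(P[300:310,60:100,2]), np.median(P[200:215,420:440,2]))
def rep(name,u0,u1,v0,v1,z0,z1):
    s=P[v0:v1,u0:u1].reshape(-1,3);h=hsv[v0:v1,u0:u1].reshape(-1,3)
    m=(s[:,2]>z0)&(s[:,2]<z1)&~((h[:,1]>120)&(h[:,0]>35)&(h[:,0]<80))
    q=s[m]; rc=cv2.minAreaRect(q[:,:2].astype(np.float32)); print(name,len(q),rc,q.mean(0).round(1)); return q
rep('tubG',410,500,115,205,55,80)
rep('tubT',170,255,140,230,55,80)
q=rep('tray',290,360,140,220,1.5,90)
for a,b in((15,32),(33,60),(60,90)): rep(f'tray{a}',290,360,140,220,a,b)
b=(hsv[...,2]<70)
n,l,st,c=cv2.connectedComponentsWithStats(b[140:210,290:470].astype(np.uint8))
for i in range(1,n):
    if st[i,4]>20: u,v=c[i]+[290,140]; print(u,v,st[i,4],P[int(v),int(u)])
for nm,(u,v) in dict(jar=(288,95),clip=(368,105),bottle=(389,243),tape=(272,250)).items(): print(nm,ray('top',u,v,30))
E
```

```text
table z -0.5807629631944451 -0.6615383024845869
tubG 906 ((593.5240478515625, -296.2353210449219), (150.7519073486328, 131.05418395996094), 2.7872884273529053) [ 595.2 -298.7   65.4]
tubT 852 ((530.20947265625, 265.4028625488281), (151.13494873046875, 130.87001037597656), 5.833622455596924) [531.5 268.5  66. ]
tray 2093 ((548.84765625, -2.4317855834960938), (179.888427734375, 106.33351135253906), 24.31083106994629) [555.8   2.3  16.4]
tray15 703 ((561.6023559570312, 5.78192138671875), (129.4550018310547, 100.3075942993164), 23.494976043701172) [559.4  -0.8  21.5]
tray33 93 ((494.0294189453125, -22.575292587280273), (21.376636505126953, 33.23893737792969), 26.154813766479492) [492.7 -22.5  46.7]
tray60 131 ((475.356689453125, -31.430164337158203), (21.562152862548828, 34.056419372558594), 22.93815803527832) [474.  -31.7  73.9]
326.7481481481482 159.77777777777777 135 [606.57754743   2.00661853  18.75621777]
445.2096774193549 170.8548387096774 124 [ 582.50485421 -286.90951341    8.85430591]
315.9503546099291 178.8581560283688 141 [558.77130931  28.20667372  19.57500386]
337.31159420289856 184.54347826086956 138 [543.93198483 -24.65936799  20.44512349]
jar [767.9092687   97.10545264  30.        ]
clip [ 741.1998026  -100.51467592   30.        ]
bottle [ 403.08981357 -143.67507846   30.        ]
tape [385.20578239 125.03816755  30.        ]
```

View pics/crop.png

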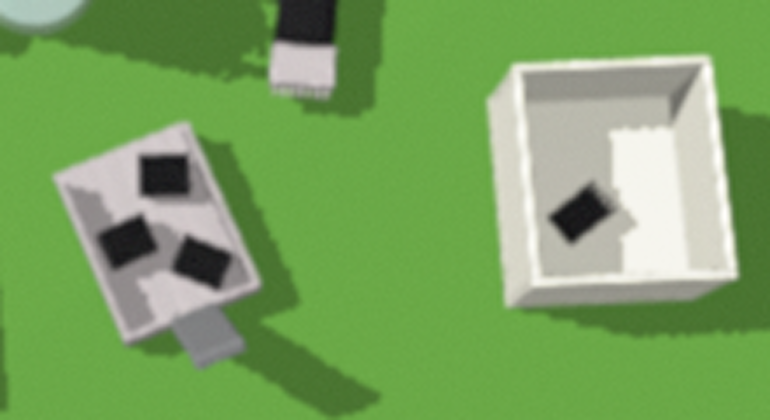

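The crop confirms it: the steel tray holds three guards, and the right tub holds a single guard. I'll plan the approach to the handle next.

```bash
cat > plan.py <<'E'
import numpy as np, json, sys
from scipy.spatial.transform import Rotation as R
# commanded pose kept in cmd.json ; target by tray pose (grip point rigid in the tool)
GRIP=np.array([-94,0,61.]); LIP=np.array([69,0,3.])
def tool_R(yaw,tilt):      # tray yaw, nose-down tilt; gives (tray R, tool R)
    T=R.from_euler('ZY',[yaw,tilt])
    z=np.array([np.sin(.6),0,-np.cos(.6)]);x=np.array([0,1,0.]);y=np.cross(z,x)
    return T,T*R.from_matrix(np.stack([x,y,z],1))
def from_origin(o,yaw,tilt=0,back=0):
    T,Q=tool_R(yaw,tilt); return np.array(o)+T.apply(GRIP)-Q.apply([0,0,3+back]),Q
def from_lip(l,yaw,tilt=0):
    T,_=tool_R(yaw,tilt); return from_origin(np.array(l)-T.apply(LIP),yaw,tilt)
def rows(p,q,tp,tq,n,op):
    out=[]; 
    for k in range(n,0,-1):
        s=(q.inv().apply(tp-p)/k).round(1); w=((q.inv()*tq).as_rotvec()/k).round(3)
        out.append([op,*s.tolist(),*w.tolist()]); p=p+q.apply(s); q=q*R.from_rotvec(w)
    return out,p,q
def run(targets):  # list of (tp,tq,n,op)
    c=json.load(open('cmd.json')); p,q=np.array(c['p']),R.from_rotvec(c['o']); allr=[]
    for tp,tq,n,op in targets:
        o,p,q=rows(p,q,tp,tq,n,op); allr+=o
    for i in range(0,len(allr),5): print(json.dumps([allr[i:i+5]]))
    print('end',p.round(1),q.as_rotvec().round(3)); json.dump(dict(p=p.tolist(),o=q.as_rotvec().tolist()),open('cmd.json','w'))
E
python3 - <<'E'
from plan import *
s=R.from_rotvec([-3.0790,-.6143,.0001])
json.dump(dict(p=[249.411,-600.257,196.355],o=s.as_rotvec().tolist()),open('cmd.json','w'))
tp,tq=from_origin([566,6.8,0],.419,0,110)
print((s.inv()*tq).magnitude(),tp)
run([(tp,tq,25,0.1)])
E
```

```text
1.6817352401982322 [421.84609105 -57.4023532  154.26292448]
[[[0.1, 14.7, -17.4, 1.7, -0.019, 0.019, -0.062], [0.1, 15.7, -16.5, 1.7, -0.019, 0.019, -0.062], [0.1, 16.7, -15.5, 1.7, -0.019, 0.019, -0.062], [0.1, 17.6, -14.5, 1.7, -0.019, 0.019, -0.062], [0.1, 18.4, -13.4, 1.8, -0.019, 0.019, -0.062]]]
[[[0.1, 19.2, -12.3, 1.9, -0.019, 0.019, -0.062], [0.1, 19.9, -11.1, 2.1, -0.019, 0.019, -0.062], [0.1, 20.5, -9.9, 2.3, -0.019, 0.019, -0.062], [0.1, 21.0, -8.7, 2.5, -0.019, 0.019, -0.062], [0.1, 21.4, -7.4, 2.7, -0.019, 0.019, -0.062]]]
[[[0.1, 21.8, -6.1, 3.0, -0.019, 0.019, -0.062], [0.1, 22.1, -4.8, 3.3, -0.019, 0.019, -0.062], [0.1, 22.3, -3.5, 3.7, -0.019, 0.019, -0.061], [0.1, 22.4, -2.2, 4.0, -0.018, 0.019, -0.061], [0.1, 22.4, -0.9, 4.4, -0.019, 0.019, -0.062]]]
[[[0.1, 22.3, 0.4, 4.9, -0.018, 0.019, -0.061], [0.1, 22.1, 1.7, 5.3, -0.019, 0.019, -0.062], [0.1, 21.9, 2.9, 5.8, -0.018, 0.019, -0.061], [0.1, 21.6, 4.1, 6.2, -0.019, 0.019, -0.062], [0.1, 21.2, 5.3, 6.7, -0.019, 0.019, -0.061]]]
[[[0.1, 20.7, 6.5, 7.2, -0.018, 0.02, -0.062], [0.1, 20.1, 7.6, 7.8, -0.019, 0.019, -0.061], [0.1, 19.4, 8.7, 8.3, -0.018, 0.02, -0.062], [0.1, 18.7, 9.7, 8.8, -0.019, 0.019, -0.061], [0.1, 17.8, 10.6, 9.4, -0.018, 0.02, -0.062]]]
end [421.8 -57.4 154.3] [1.485 2.288 0.708]
```

{"name": "jog_arm", "arguments": {"motion": [[[0.1, 15, -17, 2, -0.02, 0.02, -0.06], [0.1, 16, -16, 2, -0.02, 0.02, -0.06], [0.1, 17, -15, 2, -0.02, 0.02, -0.06], [0.1, 18, -14, 2, -0.02, 0.02, -0.06], [0.1, 18, -13, 2, -0.02, 0.02, -0.06]]], "force": 45}}

```text
clock: 0.52
position: [286.7, -492.0, 185.8]
orientation: [2.874, 1.045, 0.181]
contact_force: [0.4, -0.3, -0.1]
finger_gap: 64.2
grip_force: 0.0
```

{"name": "jog_arm", "arguments": {"motion": [[[0.1, 19, -12, 2, -0.02, 0.02, -0.06], [0.1, 20, -11, 2, -0.02, 0.02, -0.06], [0.1, 20, -10, 2, -0.02, 0.02, -0.06], [0.1, 21, -9, 2, -0.02, 0.02, -0.06], [0.1, 21, -7, 3, -0.02, 0.02, -0.06]]]}}

```text
clock: 0.93
position: [322.1, -384.9, 178.2]
orientation: [2.603, 1.423, 0.348]
contact_force: [0.0, 0.3, -0.7]
finger_gap: 51.8
grip_force: 0.0
```

{"name": "jog_arm", "arguments": {"motion": [[[0.1, 22, -6, 3, -0.02, 0.02, -0.06], [0.1, 22, -5, 3, -0.02, 0.02, -0.06], [0.1, 22, -3, 4, -0.02, 0.02, -0.06], [0.1, 22, -2, 4, -0.02, 0.02, -0.06], [0.1, 22, -1, 4, -0.02, 0.02, -0.06]]]}}

```text
clock: 1.35
position: [359.1, -278.3, 170.9]
orientation: [2.278, 1.749, 0.498]
contact_force: [0.3, -0.5, 0.5]
finger_gap: 51.7
grip_force: 0.0
```

{"name": "jog_arm", "arguments": {"motion": [[[0.1, 22, 0, 5, -0.02, 0.02, -0.06], [0.1, 22, 2, 5, -0.02, 0.02, -0.06], [0.1, 22, 3, 6, -0.02, 0.02, -0.06], [0.1, 21, 4, 6, -0.02, 0.02, -0.06], [0.1, 21, 5, 7, -0.02, 0.02, -0.06]]]}}

```text
clock: 1.77
position: [396.4, -172.0, 163.9]
orientation: [1.908, 2.019, 0.63]
contact_force: [0.6, -0.0, -0.3]
finger_gap: 51.5
grip_force: 0.0
```

Tracking is good. I'll plan the rest of the approach from the measured pose.

```bash
python3 - <<'E'
from plan import *
json.dump(dict(p=[396.6,-171.,164.5],o=[1.908,2.019,.63]),open('cmd.json','w'))
tp,tq=from_origin([566,6.8,0],.419,0,110)
run([(tp,tq,10,0.1)])
E
```

```text
[[[0.1, 11.0, 2.0, 3.4, -0.006, 0.011, -0.033], [0.1, 10.9, 2.3, 3.6, -0.006, 0.011, -0.033], [0.1, 10.8, 2.6, 3.7, -0.006, 0.011, -0.033], [0.1, 10.6, 3.0, 3.8, -0.006, 0.011, -0.033], [0.1, 10.5, 3.3, 4.0, -0.006, 0.011, -0.033]]]
[[[0.1, 10.3, 3.6, 4.1, -0.006, 0.011, -0.033], [0.1, 10.2, 3.9, 4.2, -0.006, 0.011, -0.033], [0.1, 10.0, 4.3, 4.3, -0.006, 0.011, -0.034], [0.1, 9.7, 4.5, 4.5, -0.005, 0.011, -0.033], [0.1, 9.6, 4.9, 4.6, -0.006, 0.011, -0.034]]]
end [421.8 -57.4 154.3] [1.485 2.288 0.708]
```

{"name": "jog_arm", "arguments": {"motion": [[[0.1, 11, 2, 3.5, -0.006, 0.011, -0.033], [0.1, 11, 2.5, 3.5, -0.006, 0.011, -0.033], [0.1, 11, 2.5, 3.5, -0.006, 0.011, -0.033], [0.1, 10.5, 3, 4, -0.006, 0.011, -0.033], [0.1, 10.5, 3.5, 4, -0.006, 0.011, -0.033]]]}}

```text
clock: 2.18
position: [409.5, -115.5, 159.3]
orientation: [1.703, 2.16, 0.672]
contact_force: [-0.0, -1.0, 1.3]
finger_gap: 51.8
grip_force: 0.0
```

{"name": "jog_arm", "arguments": {"motion": [[[0.1, 10.5, 3.5, 4, -0.006, 0.011, -0.033], [0.1, 10, 4, 4, -0.006, 0.011, -0.033], [0.1, 10, 4, 4.5, -0.006, 0.011, -0.033], [0.1, 10, 4.5, 4.5, -0.006, 0.011, -0.033], [0.1, 9.5, 5, 4.5, -0.006, 0.011, -0.034]]]}}

```text
clock: 2.6
position: [421.9, -58.1, 154.1]
orientation: [1.486, 2.287, 0.709]
contact_force: [-0.4, -0.3, 0.7]
finger_gap: 51.7
grip_force: 0.0
```

```bash
python3 - <<'E'
from h import *
o=r.observe();print(o['position'],o['orientation'],o['q'])
p,d=r.grab_frame('wrist');P=pts('wrist',d);np.savez('w0.npz',p=p,P=P)
cv2.imwrite('pics/w0.png',p)
E
```

```text
[421.92043406 -58.05644449 154.13909794] [1.48572583 2.28718557 0.70948732] [-0.81415868 -0.64503058  2.48744008  0.62219425  1.15778216 -1.44834689]
```

View pics/w0.png

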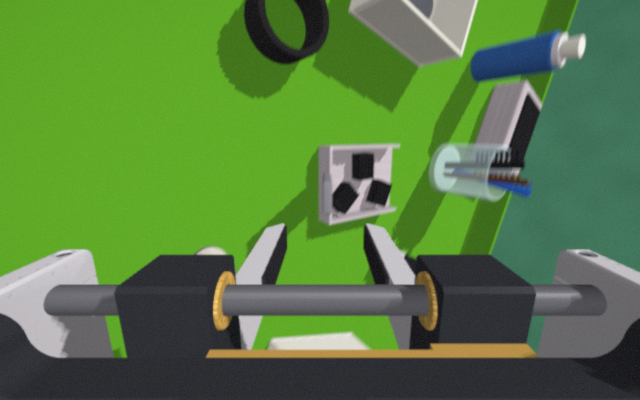

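The wrist view shows the tray ahead at (358,183), with its handle nearly end-on at (325,190) between the fingers' columns. Next I'll check the handle against the depth data.

```bash
python3 - <<'E'
from h import *
from plan import tool_R
D=np.load('w0.npz');P=D['P'];p=D['p']
s=P[130:235,300:410].reshape(-1,3);hs=cv2.cvtColor(p,cv2.COLOR_BGR2HSV)[130:235,300:410].reshape(-1,3)
g=(hs[:,1]<60)
T,Q=tool_R(.419,0)
L=T.inv().apply(s-np.array([566,6.8,0]))
for a,b in((-1,8),(8,16),(16,22),(22,30),(30,50),(50,70),(70,90)):
    m=g&(L[:,2]>a)&(L[:,2]<b); q=L[m]
    if len(q)>5: print(a,b,len(q),np.percentile(q,[2,98],axis=0).round(1).tolist())
m=g&(L[:,2]>15)&(L[:,2]<30)
print(cv2.minAreaRect(s[m][:,:2].astype(np.float32)))
f,cx,cy,e,A=cam('wrist')
for X in((-94,0,61),(-106,0,79),(69,50,25),(69,-50,25),(-65,50,25),(-65,-50,25)):
    c=A.T@(T.apply(X)+[566,6.8,0]-e);print(X,(c[0]/c[2]*f+cx).round(1),(c[1]/c[2]*f+cy).round(1),c[2].round(0))
E
```

```text
-1 8 2380 [[-62.9, -44.1, 0.3], [74.1, 52.3, 7.3]]
8 16 551 [[-63.3, -44.5, 8.2], [48.9, 52.3, 15.8]]
16 22 1320 [[-63.0, -44.2, 16.4], [49.4, 48.8, 21.9]]
22 30 649 [[-63.4, -47.6, 22.1], [55.3, 51.9, 26.4]]
30 50 24 [[-85.8, 18.9, 30.8], [-68.3, 19.6, 48.0]]
50 70 31 [[-98.9, 18.2, 51.0], [-80.8, 19.7, 69.0]]
70 90 328 [[-107.1, -12.9, 73.7], [-99.1, 19.4, 81.7]]
((560.179931640625, 6.3520660400390625), (135.40487670898438, 100.15322875976562), 23.604976654052734)
(-94, 0, 61) 323.7 197.3 309.0
(-106, 0, 79) 323.9 202.0 288.0
(69, 50, 25) 401.2 146.0 416.0
(69, -50, 25) 397.1 211.3 439.0
(-65, 50, 25) 326.7 148.7 342.0
(-65, -50, 25) 326.6 227.0 365.0
```

```bash
python3 - <<'E'
from plan import *
json.dump(dict(p=[421.9,-58.,154.1],o=[1.4857,2.2872,.7095]),open('cmd.json','w'))
tp,tq=from_origin([567.2,10.3,0],.415,0,0)
run([(tp,tq,10,0.1)])
E
```

```text
[[[0.1, 0.4, 0.2, 11.1, 0.0, -0.0, 0.0], [0.1, 0.4, 0.2, 11.1, 0.0, -0.0, 0.0], [0.1, 0.4, 0.2, 11.2, 0.0, -0.0, 0.0], [0.1, 0.3, 0.2, 11.1, 0.0, -0.0, 0.0], [0.1, 0.4, 0.2, 11.2, 0.0, -0.0, 0.0]]]
[[[0.1, 0.3, 0.2, 11.1, 0.0, -0.001, 0.001], [0.1, 0.4, 0.2, 11.2, 0.0, -0.0, 0.0], [0.1, 0.4, 0.3, 11.1, 0.0, -0.001, 0.001], [0.1, 0.3, 0.2, 11.2, 0.001, -0.0, 0.0], [0.1, 0.4, 0.3, 11.1, 0.0, -0.001, 0.001]]]
end [479.6 -28.3  63.5] [1.49  2.284 0.707]
```

{"name": "jog_arm", "arguments": {"motion": [[[0.1, 0.4, 0.2, 11, 0, 0, 0], [0.1, 0.4, 0.2, 11, 0, 0, 0], [0.1, 0.4, 0.2, 11, 0, 0, 0], [0.1, 0.4, 0.2, 11, 0, 0, 0], [0.1, 0.4, 0.2, 11, 0, 0, 0]]]}}

```text
clock: 3.07
position: [450.5, -44.1, 109.1]
orientation: [1.489, 2.285, 0.709]
contact_force: [-1.1, -0.4, 0.3]
finger_gap: 51.8
grip_force: 0.0
```

{"name": "jog_arm", "arguments": {"motion": [[[0.1, 0.4, 0.2, 11, 0, 0, 0], [0.1, 0.4, 0.2, 11, 0, 0, 0], [0.1, 0.4, 0.2, 11, 0, 0, 0], [0.1, 0.4, 0.2, 11, 0, 0, 0], [0.1, 0.4, 0.2, 11, 0, 0, 0]]]}}

```text
clock: 3.48
position: [478.9, -29.4, 64.3]
orientation: [1.489, 2.285, 0.709]
contact_force: [-0.6, 0.6, 0.6]
finger_gap: 51.5
grip_force: 0.0
```

{"name": "jog_arm", "arguments": {"motion": [[[-0.6, 0, 0, 0, 0, 0, 0], [-0.8, 0, 0, 0, 0, 0, 0], [-1, 0, 0, 0, 0, 0, 0], [-1, 0, 0, 0, 0, 0, 0], [-1, 0, 0, 0, 0, 0, 0]]], "force": 45}}

```text
clock: 3.9
position: [478.7, -30.1, 65.4]
orientation: [1.489, 2.284, 0.708]
contact_force: [0.0, 0.6, -0.4]
finger_gap: 21.9
grip_force: 0.0
```

{"name": "jog_arm", "arguments": {"motion": [[[-1, 0, 0, 0, 0, 0, 0], [-1, 0, 0, 0, 0, 0, 0], [-1, 0, 0, 0, 0, 0, 0], [-1, 0, 0, 0, 0, 0, 0], [-1, 0, 0, 0, 0, 0, 0]]]}}

```text
clock: 4.32
position: [478.5, -29.9, 64.9]
orientation: [1.49, 2.285, 0.708]
contact_force: [-3.7, -1.8, 2.9]
finger_gap: 9.5
grip_force: 45.0
```

The handle is gripped at a 9.5 mm gap and 45 N. Now to lift it and check.

```bash
python3 - <<'E'
from plan import *
o=[1.489,2.285,.708]
json.dump(dict(p=[478.7,-29.8,64.7],o=o),open('cmd.json','w'))
off=np.array([-.9,-1.5,1.2])
run([(np.array([478.7,-29.8,162.7]),R.from_rotvec(o),15,-1)])
print()
tp,tq=from_lip([558.5,-297.7,101],.049)
run([(tp,tq,25,-1)])
E
```

```text
[[[-1, 0.0, 3.7, -5.4, 0.0, 0.0, 0.0], [-1, 0.0, 3.7, -5.4, 0.0, 0.0, 0.0], [-1, 0.0, 3.7, -5.4, 0.0, 0.0, 0.0], [-1, 0.0, 3.7, -5.4, 0.0, 0.0, 0.0], [-1, 0.0, 3.7, -5.4, 0.0, 0.0, 0.0]]]
[[[-1, 0.0, 3.7, -5.4, 0.0, 0.0, 0.0], [-1, 0.0, 3.7, -5.4, 0.0, 0.0, 0.0], [-1, 0.0, 3.7, -5.4, 0.0, 0.0, 0.0], [-1, 0.0, 3.7, -5.4, 0.0, 0.0, 0.0], [-1, 0.0, 3.7, -5.4, 0.0, 0.0, 0.0]]]
[[[-1, 0.0, 3.7, -5.4, 0.0, 0.0, 0.0], [-1, 0.0, 3.7, -5.4, 0.0, 0.0, 0.0], [-1, 0.0, 3.7, -5.4, 0.0, 0.0, 0.0], [-1, 0.0, 3.6, -5.3, 0.0, 0.0, 0.0], [-1, 0.1, 3.7, -5.4, 0.0, 0.0, 0.0]]]
end [478.7 -29.8 162.8] [1.489 2.285 0.708]

[[[-1, -8.7, -6.3, -4.2, 0.0, -0.008, 0.012], [-1, -8.8, -6.2, -4.2, 0.0, -0.008, 0.012], [-1, -8.9, -6.0, -4.1, 0.0, -0.008, 0.012], [-1, -9.1, -5.9, -4.0, 0.0, -0.008, 0.012], [-1, -9.2, -5.8, -3.9, 0.0, -0.008, 0.012]]]
[[[-1, -9.3, -5.7, -3.9, 0.0, -0.008, 0.012], [-1, -9.3, -5.6, -3.8, 0.0, -0.008, 0.012], [-1, -9.4, -5.5, -3.7, 0.0, -0.008, 0.012], [-1, -9.5, -5.4, -3.7, 0.0, -0.008, 0.012], [-1, -9.6, -5.3, -3.6, 0.0, -0.008, 0.012]]]
[[[-1, -9.7, -5.2, -3.5, 0.0, -0.009, 0.012], [-1, -9.8, -5.0, -3.4, 0.0, -0.008, 0.012], [-1, -9.9, -4.9, -3.3, 0.0, -0.009, 0.012], [-1, -10.0, -4.8, -3.2, 0.0, -0.008, 0.012], [-1, -10.1, -4.7, -3.2, 0.0, -0.009, 0.012]]]
[[[-1, -10.2, -4.6, -3.1, 0.0, -0.008, 0.012], [-1, -10.3, -4.4, -3.0, 0.0, -0.009, 0.012], [-1, -10.3, -4.3, -2.9, 0.0, -0.008, 0.012], [-1, -10.4, -4.2, -2.8, 0.0, -0.009, 0.012], [-1, -10.5, -4.1, -2.7, 0.0, -0.008, 0.012]]]
[[[-1, -10.5, -3.9, -2.6, 0.0, -0.009, 0.012], [-1, -10.6, -3.8, -2.5, 0.0, -0.008, 0.013], [-1, -10.7, -3.7, -2.5, 0.0, -0.009, 0.012], [-1, -10.8, -3.5, -2.3, 0.0, -0.008, 0.013], [-1, -10.8, -3.4, -2.3, 0.0, -0.009, 0.012]]]
end [ 394.  -305.8  161.5] [1.837 1.93  0.597]
```

{"name": "jog_arm", "arguments": {"motion": [[[-1, 0, 3.7, -5.4, 0, 0, 0], [-1, 0, 3.7, -5.4, 0, 0, 0], [-1, 0, 3.7, -5.4, 0, 0, 0], [-1, 0, 3.7, -5.4, 0, 0, 0], [-1, 0, 3.7, -5.4, 0, 0, 0]]]}}

```text
clock: 4.73
position: [478.3, -29.6, 98.0]
orientation: [1.49, 2.285, 0.709]
contact_force: [0.6, 0.1, -3.7]
finger_gap: 9.3
grip_force: 45.4
```

{"name": "jog_arm", "arguments": {"motion": [[[-1, 0, 3.7, -5.4, 0, 0, 0], [-1, 0, 3.7, -5.4, 0, 0, 0], [-1, 0, 3.7, -5.4, 0, 0, 0], [-1, 0, 3.7, -5.4, 0, 0, 0], [-1, 0, 3.7, -5.4, 0, 0, 0]]]}}

```text
clock: 5.15
position: [478.5, -29.8, 130.8]
orientation: [1.49, 2.285, 0.709]
contact_force: [0.1, 0.9, -4.3]
finger_gap: 9.0
grip_force: 45.4
```

{"name": "jog_arm", "arguments": {"motion": [[[-1, 0, 3.7, -5.4, 0, 0, 0], [-1, 0, 3.7, -5.4, 0, 0, 0], [-1, 0, 3.7, -5.4, 0, 0, 0], [-1, 0, 3.7, -5.4, 0, 0, 0], [-1, 0, 3.7, -5.4, 0, 0, 0]]]}}

```text
clock: 5.57
position: [478.5, -29.8, 163.5]
orientation: [1.49, 2.285, 0.709]
contact_force: [0.3, 0.1, -2.3]
finger_gap: 9.3
grip_force: 45.4
```

```bash
python3 - <<'E'
from h import *
o=r.observe();print(o['position'],o['orientation'],o['finger_gap'])
p,d=r.grab_frame('top');q,e=r.grab_frame('wrist')
P=pts('wrist',e)
from plan import tool_R,GRIP
T,Q=tool_R(.415,0);O=o['position']+Q.apply([0,0,3])-T.apply(GRIP)
s=P.reshape(-1,3);h=cv2.cvtColor(q,cv2.COLOR_BGR2HSV).reshape(-1,3)
L=T.inv().apply(s-O); m=(abs(L[:,0])<75)&(abs(L[:,1])<60)&(L[:,2]>-30)&(L[:,2]<40)&(h[:,1]<60)
l=L[m]; fl=l[(abs(l[:,1])<40)&(l[:,2]<8)&(abs(l[:,0])<60)&True]
A=np.c_[fl[:,:2],np.ones(len(fl))];print('floor slope',np.linalg.lstsq(A,fl[:,2],rcond=None)[0],len(fl),np.percentile(l,[1,99],axis=0).round(1))
cv2.imwrite('pics/lift.png',cv2.hconcat([cv2.resize(p[90:250,250:490],(600,400)),q[:,200:400]]))
E
```

```text
[478.49411891 -29.80176131 163.50361304] [1.49006667 2.284932   0.70874937] 9.348123929947402
floor slope [-0.02957034 -0.01410561  1.21498484] 2769 [[-65.7 -50.3  -1.6]
 [ 65.8  48.   24.7]]
```

View pics/lift.png

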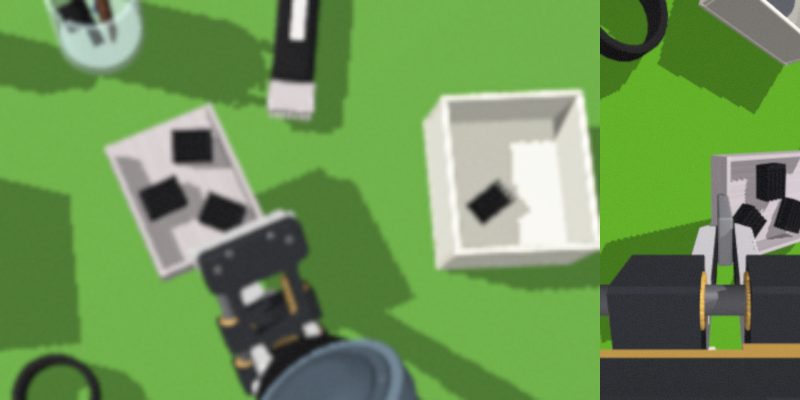

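The tray is up and level (about 0.03 rad nose-down), with the three guards at (192,145), (162,198) and (222,210) of the crop. Now I'll carry it to the guard tub.

{"name": "jog_arm", "arguments": {"motion": [[[-1, -8.7, -6.3, -4.2, 0, -0.008, 0.012], [-1, -8.8, -6.2, -4.2, 0, -0.008, 0.012], [-1, -8.9, -6, -4.1, 0, -0.008, 0.012], [-1, -9.1, -5.9, -4, 0, -0.008, 0.012], [-1, -9.2, -5.8, -3.9, 0, -0.008, 0.012]]]}}

```text
clock: 6.08
position: [461.2, -85.3, 162.2]
orientation: [1.566, 2.219, 0.689]
contact_force: [-0.7, -0.1, -2.8]
finger_gap: 9.4
grip_force: 45.4
```

{"name": "jog_arm", "arguments": {"motion": [[[-1, -9.3, -5.7, -3.9, 0, -0.008, 0.012], [-1, -9.3, -5.6, -3.8, 0, -0.008, 0.012], [-1, -9.4, -5.5, -3.7, 0, -0.008, 0.012], [-1, -9.5, -5.4, -3.7, 0, -0.008, 0.012], [-1, -9.6, -5.3, -3.6, 0, -0.008, 0.012]]]}}

```text
clock: 6.5
position: [444.2, -140.5, 162.0]
orientation: [1.638, 2.151, 0.668]
contact_force: [0.2, 0.5, -2.7]
finger_gap: 9.4
grip_force: 45.4
```

{"name": "jog_arm", "arguments": {"motion": [[[-1, -9.7, -5.2, -3.5, 0, -0.009, 0.012], [-1, -9.8, -5, -3.4, 0, -0.008, 0.012], [-1, -9.9, -4.9, -3.3, 0, -0.009, 0.012], [-1, -10, -4.8, -3.2, 0, -0.008, 0.012], [-1, -10.1, -4.7, -3.2, 0, -0.009, 0.012]]]}}

```text
clock: 6.92
position: [427.3, -196.0, 161.8]
orientation: [1.707, 2.079, 0.645]
contact_force: [-0.4, -0.1, -2.3]
finger_gap: 9.1
grip_force: 45.4
```

{"name": "jog_arm", "arguments": {"motion": [[[-1, -10.2, -4.6, -3.1, 0, -0.008, 0.012], [-1, -10.3, -4.4, -3, 0, -0.009, 0.012], [-1, -10.3, -4.3, -2.9, 0, -0.008, 0.012], [-1, -10.4, -4.2, -2.8, 0, -0.009, 0.012], [-1, -10.5, -4.1, -2.7, 0, -0.008, 0.012]]]}}

```text
clock: 7.33
position: [410.3, -251.7, 161.7]
orientation: [1.773, 2.005, 0.621]
contact_force: [-0.4, -0.6, -3.1]
finger_gap: 9.4
grip_force: 45.4
```

{"name": "jog_arm", "arguments": {"motion": [[[-1, -10.5, -3.9, -2.6, 0, -0.009, 0.012], [-1, -10.6, -3.8, -2.5, 0, -0.008, 0.013], [-1, -10.7, -3.7, -2.5, 0, -0.009, 0.012], [-1, -10.8, -3.5, -2.3, 0, -0.008, 0.013], [-1, -10.8, -3.4, -2.3, 0, -0.009, 0.012]]]}}

```text
clock: 7.75
position: [393.4, -307.0, 161.4]
orientation: [1.84, 1.928, 0.597]
contact_force: [1.6, -0.4, -3.2]
finger_gap: 9.2
grip_force: 45.4
```

```bash
python3 - <<'E'
from h import *
from plan import *
o=r.observe();print(o['position'],o['orientation'],o['q'])
p,d=r.grab_frame('top'); P=pts('top',d)
cv2.imwrite('pics/over.png',cv2.resize(p[90:250,340:540],(750,600)))
json.dump(dict(p=o['position'].tolist(),o=o['orientation'].tolist()),open('cmd.json','w'))
t=[from_lip([558.5,-297.7,97],.049,a) for a in np.linspace(0,.9,21)[1:]]
run([(a,b,1,-1) for a,b in t])
E
```

```text
[ 393.38270812 -306.98576561  161.3829858 ] [1.83962149 1.92824029 0.59693388] [-1.23201224 -0.31523935  2.26631785  0.65361096  1.09644016 -1.5584731 ]
[[[-1, 1.2, 4.9, -0.8, 0.045, 0.001, -0.002], [-1, -0.0, 6.5, -4.5, 0.045, -0.0, 0.0], [-1, -0.0, 6.5, -4.4, 0.045, -0.0, 0.0], [-1, -0.0, 6.6, -4.4, 0.045, -0.0, 0.0], [-1, -0.0, 6.5, -4.5, 0.045, -0.0, 0.0]]]
[[[-1, -0.0, 6.5, -4.4, 0.045, -0.0, 0.0], [-1, -0.0, 6.6, -4.4, 0.045, -0.0, 0.0], [-1, -0.0, 6.5, -4.5, 0.045, -0.0, 0.0], [-1, -0.0, 6.5, -4.4, 0.045, -0.0, 0.0], [-1, -0.0, 6.6, -4.4, 0.045, -0.0, 0.0]]]
[[[-1, -0.0, 6.5, -4.5, 0.045, -0.0, 0.0], [-1, -0.0, 6.5, -4.4, 0.045, -0.0, 0.0], [-1, -0.0, 6.6, -4.4, 0.045, -0.0, 0.0], [-1, -0.0, 6.5, -4.5, 0.045, -0.0, 0.0], [-1, -0.0, 6.5, -4.4, 0.045, -0.0, 0.0]]]
[[[-1, -0.0, 6.6, -4.4, 0.045, -0.0, 0.0], [-1, -0.0, 6.5, -4.5, 0.045, -0.0, 0.0], [-1, -0.0, 6.5, -4.4, 0.045, -0.0, 0.0], [-1, -0.0, 6.6, -4.4, 0.045, -0.0, 0.0], [-1, -0.0, 6.5, -4.5, 0.045, -0.0, 0.0]]]
end [ 503.6 -300.4  263.6] [-2.011 -2.113  0.319]
```

View pics/over.png

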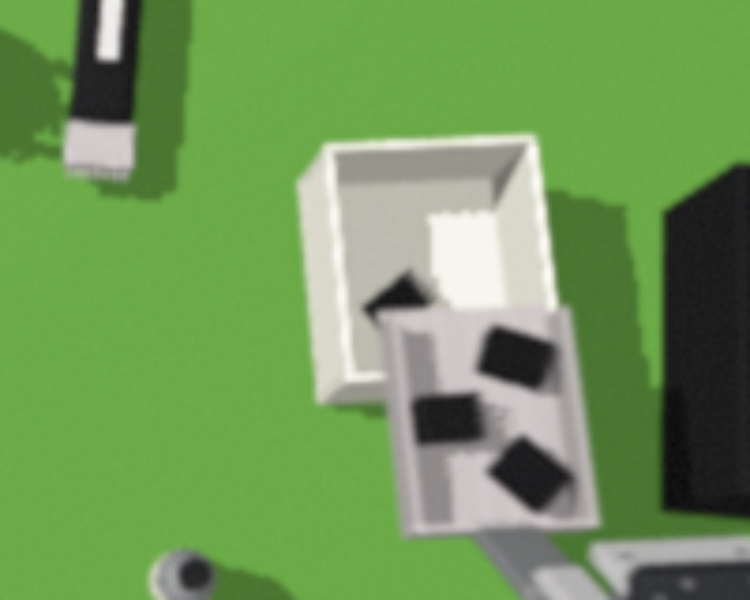

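The tray sits with its lip over the rear part of the tub, maybe a few mm to the right. I'll measure the lip from depth before tipping.

```bash
python3 - <<'E'
from h import *
p,d=r.grab_frame('top'); P=pts('top',d)
h=cv2.cvtColor(p,cv2.COLOR_BGR2HSV)
s=P[120:240,420:520].reshape(-1,3);g=h[120:240,420:520].reshape(-1,3)[:,1]<60
for a,b in((108,130),(92,130),(50,78)):
    q=s[g&(s[:,2]>a)&(s[:,2]<b)&(s[:,0]>420)].astype(np.float32); rc=cv2.minAreaRect(q[:,:2]);print(a,rc,cv2.boxPoints(rc).round(0).tolist())
E
```

```text
Traceback (most recent call last):
cv2.error: OpenCV(4.12.0) /io/opencv/modules/imgproc/src/convhull.cpp:143: error: (-215:Assertion failed) total >= 0 && (depth == CV_32F || depth == CV_32S) in function 'convexHull'
```

```bash
python3 - <<'E'
from h import *
p,d=r.grab_frame('top'); P=pts('top',d)
h=cv2.cvtColor(p,cv2.COLOR_BGR2HSV)
print(p.shape)
for v in range(150,245,6): print(v,[(P[v,u]).round(0).astype(int).tolist() for u in(445,460,475,490)])
E
```

```text
(400, 640, 3)
150 [[635, -292, 2], [635, -327, 5], [628, -356, 25], [637, -403, -1]]
156 [[619, -290, 5], [620, -327, 3], [614, -356, 22], [622, -403, -4]]
162 [[604, -289, 5], [604, -326, 5], [600, -357, 18], [605, -400, 1]]
168 [[584, -283, 22], [589, -324, 6], [587, -358, 13], [591, -400, -1]]
174 [[544, -252, 114], [550, -292, 93], [550, -324, 94], [545, -348, 114]]
180 [[532, -253, 111], [536, -291, 94], [532, -316, 111], [532, -349, 110]]
186 [[519, -253, 108], [523, -290, 93], [518, -315, 114], [520, -349, 107]]
192 [[507, -254, 103], [509, -289, 96], [509, -321, 95], [508, -350, 102]]
198 [[495, -255, 100], [493, -282, 112], [496, -320, 97], [496, -351, 98]]
204 [[482, -255, 97], [480, -282, 111], [483, -319, 96], [484, -353, 91]]
210 [[486, -286, -4], [470, -286, 96], [469, -316, 102], [470, -350, 96]]
216 [[471, -284, -2], [456, -285, 97], [454, -310, 116], [454, -341, 114]]
222 [[457, -284, -1], [444, -285, 96], [444, -316, 97], [444, -348, 97]]
228 [[442, -283, -1], [431, -283, 98], [431, -315, 97], [431, -347, 97]]
234 [[428, -283, -3], [428, -316, 3], [414, -300, 133], [428, -388, -1]]
240 [[414, -282, -2], [414, -317, -3], [401, -292, 153], [336, -3, 892]]
```

```bash
python3 - <<'E'
from h import *
p,d=r.grab_frame('top'); P=pts('top',d)
s=P[120:240,420:520].reshape(-1,3)
for a,b,x0 in((86,125,425),(50,78,500)):
    q=s[(s[:,2]>a)&(s[:,2]<b)&(s[:,0]>x0)].astype(np.float32); rc=cv2.minAreaRect(q[:,:2]);print(a,rc,cv2.boxPoints(rc).round(0).tolist())
E
```

```text
Traceback (most recent call last):
cv2.error: OpenCV(4.12.0) /io/opencv/modules/imgproc/src/convhull.cpp:143: error: (-215:Assertion failed) total >= 0 && (depth == CV_32F || depth == CV_32S) in function 'convexHull'
```

```bash
python3 - <<'E'
from h import *
p,d=r.grab_frame('top'); P=pts('top',d)
s=P[120:240,420:520].reshape(-1,3)
for a,b,x0 in((86,125,425),(50,78,500)):
    q=s[(s[:,2]>a)&(s[:,2]<b)&(s[:,0]>x0)][:,:2].copy().astype(np.float32); rc=cv2.minAreaRect(q);print(a,rc,cv2.boxPoints(rc).round(0).tolist())
E
```

```text
86 ((489.5512390136719, -302.3240051269531), (130.8979034423828, 101.99532318115234), 2.533998966217041) [[422.0, -254.0], [426.0, -356.0], [557.0, -350.0], [553.0, -248.0]]
50 ((593.3379516601562, -296.403564453125), (151.0950927734375, 131.35166931152344), 2.5269200801849365) [[515.0, -234.0], [521.0, -365.0], [672.0, -359.0], [666.0, -227.0]]
```

The lip centre is at (556,-299) and z about 91, which is 37 mm behind the tub's centre and 1 mm off its midline. I'll tip about the lip, slowing where the guards should start to slide.

{"name": "jog_arm", "arguments": {"motion": [[[-1, 1, 5, -1, 0.045, 0, 0], [-1, 0, 6.5, -4.4, 0.045, 0, 0], [-1, 0, 6.5, -4.4, 0.045, 0, 0], [-1, 0, 6.5, -4.4, 0.045, 0, 0], [-1, 0, 6.5, -4.4, 0.045, 0, 0]]]}}

```text
clock: 8.42
position: [412.3, -303.1, 193.2]
orientation: [1.971, 2.071, 0.392]
contact_force: [-0.1, 0.3, -3.4]
finger_gap: 9.5
grip_force: 45.3
```

{"name": "jog_arm", "arguments": {"motion": [[[-1, 0, 3.3, -2.2, 0.0225, 0, 0], [-1, 0, 3.3, -2.2, 0.0225, 0, 0], [-1, 0, 3.3, -2.2, 0.0225, 0, 0], [-1, 0, 3.3, -2.2, 0.0225, 0, 0], [-1, 0, 3.3, -2.2, 0.0225, 0, 0]]]}}

```text
clock: 8.83
position: [424.4, -302.2, 208.5]
orientation: [2.033, 2.136, 0.283]
contact_force: [-0.2, 0.4, -3.5]
finger_gap: 9.4
grip_force: 45.2
```

{"name": "jog_arm", "arguments": {"motion": [[[-1, 0, 3.3, -2.2, 0.0225, 0, 0], [-1, 0, 3.3, -2.2, 0.0225, 0, 0], [-1, 0, 3.3, -2.2, 0.0225, 0, 0], [-1, 0, 3.3, -2.2, 0.0225, 0, 0], [-1, 0, 3.3, -2.2, 0.0225, 0, 0]]]}}

```text
clock: 9.25
position: [438.0, -302.4, 223.0]
orientation: [2.093, 2.198, 0.164]
contact_force: [0.5, 0.0, -3.3]
finger_gap: 9.3
grip_force: 45.1
```

{"name": "jog_arm", "arguments": {"motion": [[[-1, 0, 3.3, -2.2, 0.0225, 0, 0], [-1, 0, 3.3, -2.2, 0.0225, 0, 0], [-1, 0, 3.3, -2.2, 0.0225, 0, 0], [-1, 0, 3.3, -2.2, 0.0225, 0, 0], [-1, 0, 3.3, -2.2, 0.0225, 0, 0]]]}}

```text
clock: 9.67
position: [453.3, -301.9, 235.7]
orientation: [2.15, 2.257, 0.04]
contact_force: [0.8, 0.6, -3.4]
finger_gap: 9.5
grip_force: 45.1
```

{"name": "jog_arm", "arguments": {"motion": [[[-1, 0, 3.3, -2.2, 0.0225, 0, 0], [-1, 0, 3.3, -2.2, 0.0225, 0, 0], [-1, 0, 3.3, -2.2, 0.0225, 0, 0], [-1, 0, 3.3, -2.2, 0.0225, 0, 0], [-1, 0, 3.3, -2.2, 0.0225, 0, 0]]]}}

```text
clock: 10.08
position: [469.9, -301.1, 246.5]
orientation: [-2.129, -2.235, 0.086]
contact_force: [-0.0, 0.5, -3.5]
finger_gap: 9.2
grip_force: 45.0
```

{"name": "jog_arm", "arguments": {"motion": [[[-1, 0, 3.3, -2.2, 0.0225, 0, 0], [-1, 0, 3.3, -2.2, 0.0225, 0, 0], [-1, 0, 3.3, -2.2, 0.0225, 0, 0], [-1, 0, 3.3, -2.2, 0.0225, 0, 0], [-1, 0, 3.3, -2.2, 0.0225, 0, 0]]]}}

```text
clock: 10.5
position: [487.6, -300.3, 255.5]
orientation: [-2.072, -2.175, 0.206]
contact_force: [-0.2, 0.3, -2.3]
finger_gap: 9.4
grip_force: 45.0
```

{"name": "jog_arm", "arguments": {"motion": [[[-1, 0, 3.3, -2.2, 0.0225, 0, 0], [-1, 0, 3.3, -2.2, 0.0225, 0, 0], [-1, 0, 3.3, -2.2, 0.0225, 0, 0], [-1, 0, 3.3, -2.2, 0.0225, 0, 0], [-1, 0, 3.3, -2.2, 0.0225, 0, 0]]]}}

```text
clock: 10.92
position: [506.1, -299.4, 262.2]
orientation: [-2.011, -2.111, 0.321]
contact_force: [0.2, 0.5, -2.7]
finger_gap: 9.5
grip_force: 45.0
```

```bash
python3 - <<'E'
from h import *
from plan import *
o=r.observe();print(o['position'],o['orientation'],o['clock'])
p,d=r.grab_frame('top');q,e=r.grab_frame('side')
cv2.imwrite('pics/tip.png',cv2.hconcat([cv2.resize(p[105:235,400:510],(400,472)),cv2.resize(q[90:220,240:350],(400,472))]))
E
```

```text
[ 506.14330219 -299.40253216  262.24545409] [-2.01089428 -2.11145441  0.32097945] 10.9167
```

View pics/tip.png

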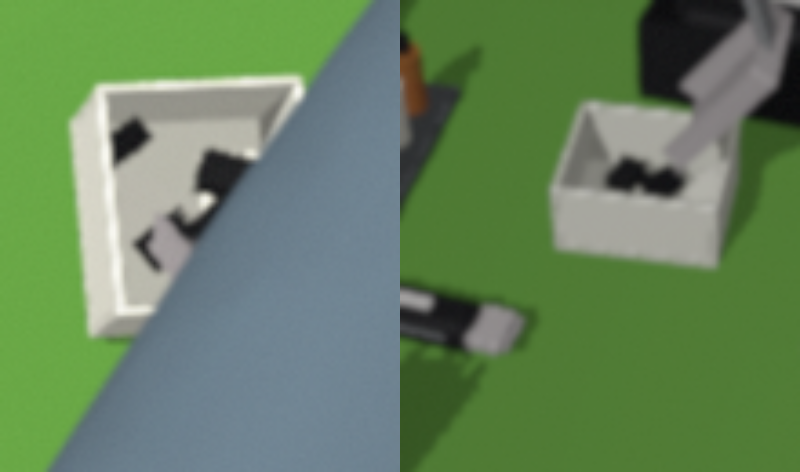

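The tray floor looks empty in the side view (720,100), and guards lie in the tub at (630,175) and (665,182). I'll level out and check from above.

```bash
python3 - <<'E'
from plan import *
json.dump(dict(p=[506.1,-299.4,262.2],o=[-2.0109,-2.1115,.321]),open('cmd.json','w'))
t=[from_lip([558.5-i*12,-297.7,100+i*1],.049,.9-.09*i) for i in range(1,11)]
run([(a,b,1,-1) for a,b in t])
E
```

```text
[[[-1, -0.3, -27.9, 8.9, -0.092, -0.0, -0.0], [-1, 0.6, -24.4, 11.3, -0.09, -0.0, -0.0], [-1, 0.6, -24.4, 10.1, -0.09, -0.0, -0.0], [-1, 0.5, -24.5, 9.1, -0.09, -0.0, -0.0], [-1, 0.6, -24.3, 8.0, -0.09, -0.0, -0.0]]]
[[[-1, 0.6, -24.2, 7.0, -0.09, -0.0, -0.0], [-1, 0.6, -23.8, 5.9, -0.09, -0.0, -0.0], [-1, 0.6, -23.4, 4.9, -0.09, -0.0, -0.0], [-1, 0.5, -23.0, 3.9, -0.09, -0.0, -0.0], [-1, 0.6, -22.4, 3.0, -0.09, -0.0, -0.0]]]
end [ 274.  -305.8  170.5] [1.838 1.93  0.597]
```

```bash
python3 - <<'E'
from plan import *
json.dump(dict(p=[506.1,-299.4,262.2],o=[-2.0109,-2.1115,.321]),open('cmd.json','w'))
t=[from_lip([556,-297.7,97+i*.8],.049,.9-.09*i) for i in range(1,11)]
run([(a,b,1,-1) for a,b in t])
print()
run([(np.array([478.7,-29.8,163]),R.from_rotvec([1.489,2.285,.708]),20,-1)])
E
```

```text
[[[-1, -0.8, -17.9, 9.2, -0.092, -0.0, -0.0], [-1, 0.0, -12.6, 8.9, -0.09, -0.0, -0.0], [-1, 0.0, -12.5, 8.9, -0.09, -0.0, -0.0], [-1, 0.0, -12.5, 9.0, -0.09, -0.0, -0.0], [-1, 0.0, -12.4, 8.9, -0.09, -0.0, -0.0]]]
[[[-1, 0.0, -12.3, 8.9, -0.09, -0.0, -0.0], [-1, 0.0, -12.2, 9.0, -0.09, -0.0, -0.0], [-1, 0.0, -12.2, 8.9, -0.09, -0.0, -0.0], [-1, -0.0, -12.1, 9.0, -0.09, -0.0, -0.0], [-1, -0.0, -12.1, 9.1, -0.09, -0.0, -0.0]]]
end [ 391.5 -305.8  165.4] [1.838 1.93  0.597]

[[[-1, 13.6, 4.1, 2.9, -0.0, 0.01, -0.015], [-1, 13.5, 4.3, 3.1, -0.0, 0.01, -0.015], [-1, 13.4, 4.5, 3.2, -0.0, 0.01, -0.015], [-1, 13.3, 4.7, 3.3, -0.0, 0.01, -0.015], [-1, 13.2, 4.9, 3.5, -0.0, 0.01, -0.015]]]
[[[-1, 13.1, 5.1, 3.6, -0.0, 0.011, -0.015], [-1, 12.9, 5.3, 3.8, -0.0, 0.01, -0.015], [-1, 12.8, 5.5, 3.9, -0.0, 0.011, -0.015], [-1, 12.7, 5.6, 4.0, -0.0, 0.01, -0.015], [-1, 12.6, 5.8, 4.1, -0.0, 0.011, -0.015]]]
[[[-1, 12.4, 6.0, 4.3, -0.0, 0.01, -0.015], [-1, 12.3, 6.2, 4.4, -0.0, 0.011, -0.015], [-1, 12.1, 6.4, 4.5, -0.0, 0.01, -0.015], [-1, 12.0, 6.6, 4.7, -0.0, 0.011, -0.015], [-1, 11.9, 6.8, 4.8, -0.0, 0.01, -0.015]]]
[[[-1, 11.7, 6.9, 4.9, -0.0, 0.011, -0.016], [-1, 11.5, 7.1, 5.1, -0.0, 0.01, -0.015], [-1, 11.4, 7.3, 5.2, -0.0, 0.011, -0.016], [-1, 11.2, 7.5, 5.3, -0.0, 0.01, -0.015], [-1, 11.0, 7.6, 5.3, -0.0, 0.011, -0.016]]]
end [478.7 -29.8 163. ] [1.489 2.286 0.708]
```

{"name": "jog_arm", "arguments": {"motion": [[[-1, -0.5, -14, 9, -0.09, 0, 0], [-1, 0, -12.6, 9, -0.09, 0, 0], [-1, 0, -12.6, 9, -0.09, 0, 0], [-1, 0, -12.6, 9, -0.09, 0, 0], [-1, 0, -12.4, 9, -0.09, 0, 0]]]}}

```text
clock: 11.43
position: [436.6, -303.4, 226.3]
orientation: [2.089, 2.194, 0.168]
contact_force: [-0.9, 0.2, -2.9]
finger_gap: 9.2
grip_force: 45.1
```

{"name": "jog_arm", "arguments": {"motion": [[[-1, 0, -12.4, 9, -0.09, 0, 0], [-1, 0, -12.3, 9, -0.09, 0, 0], [-1, 0, -12.2, 9, -0.09, 0, 0], [-1, 0, -12.2, 9, -0.09, 0, 0], [-1, 0, -12.2, 9, -0.09, 0, 0]]]}}

```text
clock: 11.85
position: [393.4, -305.5, 164.1]
orientation: [1.834, 1.928, 0.597]
contact_force: [-0.3, 0.7, -2.8]
finger_gap: 9.5
grip_force: 45.3
```

```bash
python3 - <<'E'
from h import *
o=r.observe();print(o['position'],o['orientation'],o['clock'])
p,d=r.grab_frame('top');q,e=r.grab_frame('side')
cv2.imwrite('pics/lev.png',cv2.hconcat([cv2.resize(p[105:235,400:510],(400,472)),cv2.resize(q[90:220,240:350],(400,472))]))
E
```

```text
[ 393.41369206 -305.5313444   164.05205626] [1.83386461 1.92787026 0.59656594] 11.85
```

View pics/lev.png

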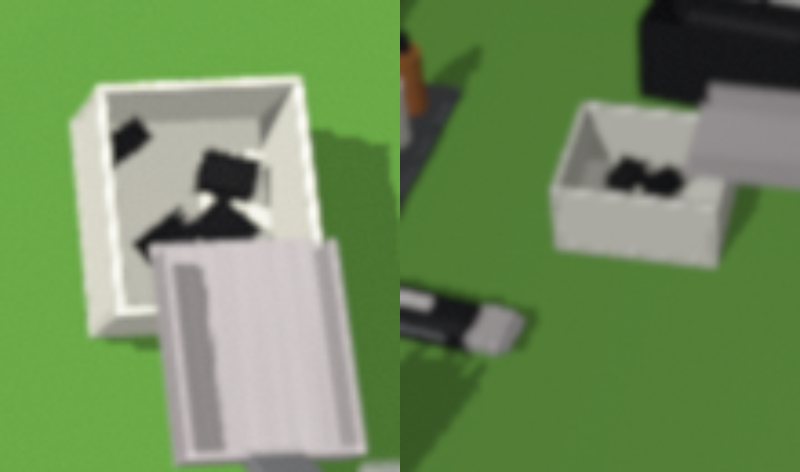

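The tray is empty and all four guards are in the tub, at (130,138), (228,172), (165,235) and (222,222). I'll carry the tray back to its original place.

{"name": "jog_arm", "arguments": {"motion": [[[-1, 13.6, 4, 3, 0, 0.01, -0.015], [-1, 13.5, 4.2, 3, 0, 0.01, -0.015], [-1, 13.4, 4.5, 3.2, 0, 0.01, -0.015], [-1, 13.3, 4.7, 3.3, 0, 0.01, -0.015], [-1, 13.2, 4.9, 3.5, 0, 0.01, -0.015]]]}}

```text
clock: 12.37
position: [417.2, -234.2, 164.3]
orientation: [1.753, 2.026, 0.624]
contact_force: [-0.8, -0.7, -3.2]
finger_gap: 9.4
grip_force: 45.3
```

{"name": "jog_arm", "arguments": {"motion": [[[-1, 13.1, 5.1, 3.6, 0, 0.011, -0.015], [-1, 12.9, 5.3, 3.8, 0, 0.01, -0.015], [-1, 12.8, 5.5, 3.9, 0, 0.011, -0.015], [-1, 12.7, 5.6, 4, 0, 0.01, -0.015], [-1, 12.6, 5.8, 4.1, 0, 0.011, -0.015]]]}}

```text
clock: 12.78
position: [438.7, -164.9, 163.5]
orientation: [1.668, 2.117, 0.654]
contact_force: [-0.3, -0.9, -2.9]
finger_gap: 9.3
grip_force: 45.3
```

{"name": "jog_arm", "arguments": {"motion": [[[-1, 12.4, 6, 4.3, 0, 0.01, -0.015], [-1, 12.3, 6.2, 4.4, 0, 0.011, -0.015], [-1, 12.1, 6.4, 4.5, 0, 0.01, -0.015], [-1, 12, 6.6, 4.7, 0, 0.011, -0.015], [-1, 11.9, 6.8, 4.8, 0, 0.01, -0.015]]]}}

```text
clock: 13.2
position: [460.2, -95.8, 162.9]
orientation: [1.58, 2.203, 0.682]
contact_force: [-0.4, 0.2, -2.5]
finger_gap: 9.7
grip_force: 45.3
```

{"name": "jog_arm", "arguments": {"motion": [[[-1, 11.7, 6.9, 4.9, 0, 0.011, -0.016], [-1, 11.5, 7.1, 5.1, 0, 0.01, -0.015], [-1, 11.4, 7.3, 5.2, 0, 0.011, -0.016], [-1, 11.2, 7.5, 5.3, 0, 0.01, -0.015], [-1, 11, 7.6, 5.3, 0, 0.011, -0.016]]]}}

```text
clock: 13.62
position: [481.7, -26.7, 162.2]
orientation: [1.483, 2.29, 0.709]
contact_force: [-0.1, -0.1, -2.6]
finger_gap: 9.2
grip_force: 45.3
```

```bash
python3 - <<'E'
from h import *
from plan import *
o=r.observe();print(o['position'],o['orientation'],o['clock'])
p,e=r.grab_frame('wrist');P=pts('wrist',e)
T,Q=tool_R(.415,0);O=o['position']+Q.apply([0,0,3])-T.apply(GRIP)
L=T.inv().apply(P.reshape(-1,3)-O);fl=L[(abs(L[:,1])<40)&(abs(L[:,0])<55)&(abs(L[:,2]-2)<8)]
print(np.linalg.lstsq(np.c_[fl[:,:2],np.ones(len(fl))],fl[:,2],rcond=None)[0],O)
json.dump(dict(p=o['position'].tolist(),o=o['orientation'].tolist()),open('cmd.json','w'))
run([(np.array([478.7,-29.8,70]),R.from_rotvec([1.489,2.285,.708]),10,-1)])
E
```

```text
[481.71224856 -26.67836815 162.24878984] [1.48298389 2.28980899 0.70902174] 13.6167
[-4.68016038e-02 -8.97245715e-04 -2.52816947e+00] [569.28332331  11.90445979  98.772783  ]
[[[-1, -0.2, -5.5, 7.4, -0.0, -0.0, 0.0], [-1, -0.2, -5.5, 7.4, -0.0, -0.0, 0.001], [-1, -0.2, -5.6, 7.4, -0.0, -0.0, 0.0], [-1, -0.2, -5.5, 7.4, -0.0, -0.0, 0.001], [-1, -0.2, -5.6, 7.4, -0.0, -0.0, 0.0]]]
[[[-1, -0.1, -5.5, 7.4, -0.0, -0.001, 0.001], [-1, -0.1, -5.6, 7.4, -0.0, -0.0, 0.0], [-1, -0.2, -5.5, 7.3, -0.0, -0.001, 0.001], [-1, -0.1, -5.6, 7.4, -0.0, -0.0, 0.0], [-1, -0.2, -5.5, 7.3, -0.0, -0.001, 0.001]]]
end [478.7 -29.8  70.1] [1.489 2.285 0.708]
```

The nose sags about 0.045 rad in the grip, so I'll level it while lowering.

{"name": "jog_arm", "arguments": {"motion": [[[-1, 0, -5, 7.3, -0.015, 0, 0], [-1, 0, -5, 7.3, -0.015, 0, 0], [-1, 0, -5, 7.3, -0.015, 0, 0], [-1, 0, -5.3, 7.3, 0, 0, 0], [-1, 0, -5.3, 7.3, 0, 0, 0]]]}}

```text
clock: 14.08
position: [482.1, -28.4, 116.7]
orientation: [1.466, 2.256, 0.754]
contact_force: [-0.3, 0.4, -2.8]
finger_gap: 9.3
grip_force: 45.3
```

{"name": "jog_arm", "arguments": {"motion": [[[-1, 0, -5.3, 7.3, 0, 0, 0], [-1, 0, -5.3, 7.3, 0, 0, 0], [-1, 0, -5.3, 7.3, 0, 0, 0], [-1, 0, -5.3, 7.3, 0, 0, 0], [-1, 0, -4, 5.5, 0, 0, 0]]]}}

```text
clock: 14.5
position: [482.3, -28.6, 72.7]
orientation: [1.47, 2.255, 0.754]
contact_force: [-0.5, 0.0, -2.4]
finger_gap: 9.4
grip_force: 45.4
```

```bash
python3 - <<'E'
from h import *
from plan import *
o=r.observe();print(o['position'],o['contact_force'])
Q=R.from_rotvec(o['orientation']);print('down in tool',Q.inv().apply([0,0,-1]))
p,e=r.grab_frame('wrist');P=pts('wrist',e)
T,_=tool_R(.415,0);O=o['position']+Q.apply([0,0,3])-T.apply(GRIP)
L=T.inv().apply(P.reshape(-1,3)-O);fl=L[(abs(L[:,1])<40)&(abs(L[:,0])<55)&(abs(L[:,2]-2)<8)]
c=np.linalg.lstsq(np.c_[fl[:,:2],np.ones(len(fl))],fl[:,2],rcond=None)[0];print(c,'underside z',O[2]+c[2]-3)
E
```

```text
[482.34711754 -28.58131761  72.72619467] [-0.50235485  0.02532003 -2.44929225]
down in tool [-0.001687   -0.60077192  0.79941869]
[-0.00571576  0.00219043  0.04755579] underside z 6.37549437833907
```

{"name": "jog_arm", "arguments": {"motion": [[[-1, 0, -0.6, 0.8, 0, 0, 0], [-1, 0, -0.6, 0.8, 0, 0, 0], [-1, 0, -0.6, 0.8, 0, 0, 0], [-1, 0, -0.6, 0.8, 0, 0, 0], [-1, 0, -0.6, 0.8, 0, 0, 0]]]}}

```text
clock: 14.97
position: [482.8, -28.9, 69.2]
orientation: [1.468, 2.254, 0.754]
contact_force: [-0.8, -0.5, -2.2]
finger_gap: 9.5
grip_force: 45.4
```

{"name": "jog_arm", "arguments": {"motion": [[[-1, 0, -0.3, 0.4, 0, 0, 0], [-1, 0, -0.3, 0.4, 0, 0, 0], [-1, 0, 0, 0, 0, 0, 0], [-1, 0, 0, 0, 0, 0, 0], [-1, 0, 0, 0, 0, 0, 0]]]}}

```text
clock: 15.38
position: [482.6, -28.7, 68.0]
orientation: [1.469, 2.255, 0.754]
contact_force: [0.8, -0.4, -1.8]
finger_gap: 9.6
grip_force: 45.4
```

{"name": "jog_arm", "arguments": {"motion": [[[-1, 0, -0.3, 0.4, 0, 0, 0], [-1, 0, -0.3, 0.4, 0, 0, 0], [-1, 0, 0, 0, 0, 0, 0], [-1, 0, 0, 0, 0, 0, 0], [-1, 0, 0, 0, 0, 0, 0]]]}}

```text
clock: 15.8
position: [482.5, -28.7, 66.9]
orientation: [1.469, 2.255, 0.754]
contact_force: [-0.7, -0.1, -3.9]
finger_gap: 9.3
grip_force: 45.4
```

{"name": "jog_arm", "arguments": {"motion": [[[-1, 0, -0.3, 0.4, 0, 0, 0], [-1, 0, -0.3, 0.4, 0, 0, 0], [-1, 0, 0, 0, 0, 0, 0], [-1, 0, 0, 0, 0, 0, 0], [-1, 0, 0, 0, 0, 0, 0]]]}}

```text
clock: 16.22
position: [482.5, -28.7, 65.9]
orientation: [1.469, 2.255, 0.754]
contact_force: [-0.5, 0.2, -2.7]
finger_gap: 9.5
grip_force: 45.4
```

{"name": "jog_arm", "arguments": {"motion": [[[-1, 0, -0.3, 0.4, 0, 0, 0], [-1, 0, -0.3, 0.4, 0, 0, 0], [-1, 0, -0.3, 0.4, 0, 0, 0], [-1, 0, 0, 0, 0, 0, 0], [-1, 0, 0, 0, 0, 0, 0]]]}}

```text
clock: 16.63
position: [483.2, -29.0, 65.3]
orientation: [1.468, 2.254, 0.755]
contact_force: [-5.5, 0.0, 5.5]
finger_gap: 9.4
grip_force: 45.4
```

{"name": "jog_arm", "arguments": {"motion": [[[-1, 0, -0.3, 0.4, 0, 0, 0], [-1, 0, -0.3, 0.4, 0, 0, 0], [-1, 0, 0, 0, 0, 0, 0], [-1, 0, 0, 0, 0, 0, 0], [-1, 0, 0, 0, 0, 0, 0]]]}}

```text
clock: 17.05
position: [483.8, -29.2, 65.2]
orientation: [1.466, 2.253, 0.756]
contact_force: [-8.8, -1.5, 12.7]
finger_gap: 9.5
grip_force: 45.6
```

The tray is down on the worktop with 12 N upward. I'll release and retreat along the bar.

{"name": "jog_arm", "arguments": {"motion": [[[-0.75, 0, 0.3, -0.4, 0, 0, 0], [-0.6, 0, 0, 0, 0, 0, 0], [-0.4, 0, 0, 0, 0, 0, 0], [-0.2, 0, 0, 0, 0, 0, 0], [0, 0, 0, 0, 0, 0, 0]]]}}

```text
clock: 17.47
position: [482.5, -28.7, 63.8]
orientation: [1.469, 2.255, 0.755]
contact_force: [0.6, -0.5, 0.4]
finger_gap: 35.1
grip_force: 0.0
```

{"name": "jog_arm", "arguments": {"motion": [[[0.1, 0, 0, 0, 0, 0, 0], [0.1, 0, 0, 0, 0, 0, 0], [0.1, 0, 0, -4, 0, 0, 0], [0.1, 0, 0, -8, 0, 0, 0], [0.1, 0, 0, -10, 0, 0, 0]]]}}

```text
clock: 17.88
position: [469.9, -33.7, 81.3]
orientation: [1.47, 2.256, 0.755]
contact_force: [1.4, 0.5, 0.3]
finger_gap: 51.6
grip_force: 0.0
```

{"name": "jog_arm", "arguments": {"motion": [[[0.1, 0, 0, -14, 0, 0, 0], [0.1, 0, 0, -14, 0, 0, 0], [0.1, 0, 0, -14, 0, 0, 0], [0.1, 0, 0, -14, 0, 0, 0], [0.1, 0, 0, -10, 0, 0, 0]]]}}

```text
clock: 18.3
position: [433.9, -50.6, 135.3]
orientation: [1.468, 2.254, 0.753]
contact_force: [0.6, 0.5, 0.0]
finger_gap: 51.6
grip_force: 0.0
```

{"name": "jog_arm", "arguments": {"motion": [[[0.1, 0, 12, -12, 0, 0, 0], [0.1, 0, 12, -12, 0, 0, 0], [0.1, 0, 10, -10, 0, 0, 0], [0.1, 0, 0, 0, 0, 0, 0], [0.1, 0, 0, 0, 0, 0, 0]]]}}

```text
clock: 18.72
position: [440.4, -47.7, 182.2]
orientation: [1.467, 2.254, 0.753]
contact_force: [-0.1, 0.1, -0.6]
finger_gap: 51.6
grip_force: 0.0
```

```bash
python3 - <<'E'
from h import *
from plan import *
o=r.observe();print(o['position'],o['clock'],o['qd'].round(3))
p,d=r.grab_frame('top');q,e=r.grab_frame('side')
P=pts('top',d);T,_=tool_R(.415,0)
L=T.inv().apply(P.reshape(-1,3)-[570,11,0]);fl=L[(abs(L[:,1])<38)&(abs(L[:,0])<55)&(L[:,2]<20)]
print(np.linalg.lstsq(np.c_[fl[:,:2],np.ones(len(fl))],fl[:,2],rcond=None)[0])
cv2.imwrite('pics/end.png',cv2.hconcat([cv2.resize(p[100:260,170:500],(495,240)),cv2.resize(q[90:220,240:400],(300,240))]))
E
```

```text
[440.44328711 -47.73726475 182.23174177] 18.7167 [-0.002  0.019  0.034 -0.001 -0.001 -0.003]
[3.15879875e-03 1.28579010e-03 2.41731895e+00]
```

View pics/end.png

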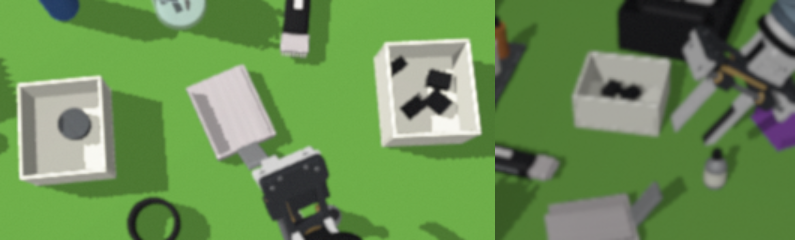

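The four guards are in the right tub around (425,88), the tin is in the left tub at (75,123), and the empty tray stands flat with the gripper clear of it. Handing in.

```bash
python3 -c "
from rig import r
print(r.close_job())"
```

```text
the job is handed in; nothing more can be done
None
```

I tipped the three guards into the tub that already held one, set the empty tray down flat and let go, then handed the job in at about 19 s; the hand-in gave no verdict, but the last pictures show the tin still in its tub and the tubs and bystanders in view apparently unmoved.

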